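# Roll a pipe stub into the welding V-block

### The arm

A 6-joint arm with a two-finger parallel gripper is mounted at the origin on the work surface. World frame = base frame: x ahead of the robot, y to its left, z up, the work surface at z = 0. Lengths are in m, angles in degrees, forces in N, time in s.
With the tool pointing down it reaches from about 0.25 to 0.725 m from the base axis. Payload 9.7 kg.
Tool frame: the origin (TCP) lies at the centre of the arm's flange, where the gripper is bolted on; the fingertips stand bot.tips_ahead ahead of it and the grasp point (between the pads) lies 155 mm ahead of it (bot.tips_ahead is the distance from the TCP to the fingertips, in m); z points along the fingers, y is the line along which they close (so a half turn about z gives the same grasp; the last joint's range is limited). The gripper opens to 85 mm and grips with 20 to 120 N. Pads are 22 mm wide; open, the fingers measure 114 mm over their backs; the gripper's body (76 mm by 85 mm) begins 54 mm behind the grasp point. The pads swing forward as they close: fully open they stand 13 mm farther back than shut.
Start: joints at [-69.5, 4.979, 10.078, 95.1, 0, 90], TCP at [0.193, -0.515, 0.405] pointing down, gripper open.
Joint ranges: [-179.16, 179.16], [-48.56, 103.87], [-65.8, 70.77], [-126.05, 130.52], [-82.76, 87.17], [-180, 180]. Speed limits (degrees/s): [127.2, 127.2, 147.25, 180, 180, 180].

### API

Orientations are given as [roll, pitch, yaw] about the fixed x, y, z axes, in that order (R = Rz(yaw) Ry(pitch) Rx(roll)).
In Python, from workcell import bot gives the robot as it stands.
- The arm moves only by the tool drive_tool, never from a script. Its argument "plan" is a list of rows, each an object of numbers: "dx", "dy", "dz": the shift along the tool's x, y, z in m; "roll": the turn about the tool's z in rad; "hand": the finger opening in m, from 0 to 0.0854. In form: [{"dx": .., "dy": .., "dz": .., "roll": .., "hand": ..}, ...]. A call has 1 to 20 rows; each row is the pose to reach, as a shift and turn from the pose commanded when the call began, along the tool's axes at that moment; what a row does not reach only later rows make up. A row lasts 1/12 s, in which the tool goes at most 41.7 mm and 7.16 degrees, less where a joint would pass 70% of its speed; a pose out of reach is approached as far as the arm can. A call with a gripper value outside its range is refused whole. The fingers move at their own pace and stop on an object; "force" is the grip in N (left out, the last holds). Time passes only in rows, so rows that repeat a pose let the fingers close. It gives the time, the measured TCP pose, the force and the opening at its end, in the units of the state.
- bot.get_obs(): the state, without advancing time (a new reading comes with each control period).
- bot.camera(name): name is "scene" or "side" or "wrist"; returns a dict with "frame" (400x640x3 uint8, red, green, blue), "z_map" (400x640 float32, m along the optical axis (not along the pixel's ray), 0 where there is no reading), "mtx" (3x3 intrinsics, pixels), "R" (3x3) and "t" (3): a world point X has camera coordinates R X + t. Camera axes: x right, y down, z forward; pixel columns grow to the right and rows downward; lengths in m; the calibration is good to about 2 mm. The wrist camera is an equidistant fisheye: a pixel r from the principal point sees the ray r / f radians off the axis. A picture is of the moment at which its call begins.
- bot.job_done(): hands the job in, once; it reports no verdict.
The state is a dict: "time": time; "q": joint angles; "qd": joint speeds; "joint_efforts": joint torques, N m; "ee_pos": TCP position; "tcp_rot": TCP orientation; "wrist_force": force on the tool from outside, world axes, zero at the start; "torque": the same for the moment, N m; "opening": finger opening in m.
Only numpy, scipy, OpenCV 4.12 (cv2) and the standard library are available. Lean on these libraries where they do the work, as an engineer would, in place of code of your own. Each camera call takes 0.05 s, during which the arm holds its last target. There are 200 camera calls.

### The job

Roll the pipe stub gently along the bench by pushing on its side with the fingertips, up the ramp and over the low lip so that it drops into the V-block. Then push on its end with a fingertip to slide it along the V until it butts against the stop plate, and leave it lying there. Never lift, carry or up-end the pipe, and leave everything else on the bench where it is.

Things in the scene. Friction and masses are not known exactly. Their poses are not given: they have to be found in the camera images.
- pipe: pipe stub: bare steel tube, 48 mm outside diameter, 130 mm long, 4 mm wall, 0.4 to 0.7 kg, lying on its side. Origin on its axis at mid length, x along the axis (starts within 0.25 rad of the block's x); y, z turn as it rolls. Starts on the bench 175 to 270 mm before the V on the ramp side (block's -y), its -x end 25 to 55 mm short of the stop's plane. May roll on ahead of the finger.
- vblock: V-block of rusty steel plate, fixed, 140 mm long along its x (the direction of the V). Origin on the bench, mid length, under the axis of the seated pipe; z up. The pipe rolls in along +y. 20 degree near flank from the lip down to the V's bottom (1 mm high, y = +6 mm); 45 degree far flank up to 40 mm height at y = +45 mm, back plate to +51 mm. +x end open, stop plate at the -x end.
- vblock_lip (a point): middle of the flat lip's top: 9 mm high, y = -20 to -16 mm in the block's frame. The ramp climbs to it smoothly from the bench at y = -100 mm. On the ramp the pipe rolls back if it is not held; it binds if pushed above its mid-height, at mid-height or below it rolls up easily.
- vblock_seat (a point): where the centre of the pipe lies when it is seated in the V with its end touching the stop plate: 29 mm above the bench, 5 mm from the block's origin along -x; axes as the block's
- vblock_stop (a point): point on the stop plate's face (which looks to the block's +x) on the line of the seated pipe's axis, 29 mm above the bench. The plate spans x = -70 to -78 mm and y = -49 to +51 mm in the block's frame and is 56 mm high; a gusset 40 mm high stands behind it to x = -108 mm
- square_tube: bystander, to be left alone: open square steel tube, 50 x 50 mm, 130 mm long, lying down; origin under its middle
- paste_tin: bystander, to be left alone: upright jar of anti-spatter paste, 60 mm across, 60 mm high; origin at the centre of its underside
- flange: bystander, to be left alone: flat steel ring, 90 mm outside, 44 mm bore, 14 mm thick, lying flat; origin at the centre of its underside
- angle_iron: bystander, to be left alone: offcut of angle iron 120 mm long, 40 mm wide, 40 mm high, lying on one leg; origin under its middle
- magnet_square: bystander, to be left alone: triangular welding magnet, 85 mm long and high, 16 mm thick, standing on edge; origin under its middle
- hammer: bystander, to be left alone: hand hammer lying on the bench; origin at the underside of the tool
- wire_brush: bystander, to be left alone: wire brush 200 mm long, 30 mm high, lying bristles down; origin under its middle

How it is judged (in metres and radians):
On the way, in this order (a step that is already met when the one before it is completed fails the run):
1. the pipe has rolled at least a fifth of a turn while lying on the bench (angle between pipe's own z axis and vertical above 1.2 rad and angle between pipe's own x axis and vertical above 1.3 rad and height (world z) of pipe below 0.028 m), for 0.05 s.
2. the pipe lies down in the V (y of pipe in the frame of vblock_seat between -0.004 and 0.004 m and z of pipe in the frame of vblock_seat between -0.003 and 0.003 m and angle between the x axis of pipe and the x axis of vblock, either way round below 0.05 rad), for 0.2 s.
At the end, for the whole second after the job is handed in: The pipe lies at rest in the V-block (axis within 4 mm across and 3 mm in height of its seat, within 0.05 rad of the V) with its end at the stop plate (gap under 3 mm) (all of step 2 and x of pipe in the frame of vblock_seat between -0.004 and 0.003 m and linear speed of pipe below 0.01 m/s and angular speed of pipe below 0.2 rad/s); the robot touches nothing.
It fails at once if the pipe is lifted (axis more than 45 mm above the bench; the lip needs 33 mm) (height (world z) of pipe above 0.045 m).
It fails at once if the pipe is tipped on end (more than 23 degrees) (angle between pipe's own x axis and vertical below 1.17 rad).
It fails at once if the pipe is flung (faster than 0.5 m/s) (linear speed of pipe above 0.5 m/s).
It fails at once if a bystander is shifted by more than 15 mm (distance of any of square_tube, paste_tin, flange, angle_iron, magnet_square, hammer, wire_brush from where it was at the start of the episode above 0.015 m).
It also fails if it takes over 56 s, if anything falls off the work surface, if the arm or the gripper's body presses on something with over 40 N, if the wrist force passes 120 N, or if a joint passes its speed limit or range.

## Working session

There is one attempt and no reset: what is moved stays moved. The work goes in short steps, Python scripts to look and compute and a tool call to move; the robot and the scene stay as the last step left them, time stands still between calls to the robot, and variables do not carry over. Pictures are saved under pics/ and viewed, on a budget of 10 in all, crops included, one or two more only if the job needs it, and the job is handed in when it is done.

Besides the shell and the picture viewer there is one more tool, called after ">>>" as name(argument=value, ...) on one line, values as JSON. drive_tool: Moves the arm, as the interface text tells. Its arguments: {"type":"object","properties":{"plan":{"type":"array","items":{"type":"object","properties":{"dx":{"type":"number"},"dy":{"type":"number"},"dz":{"type":"number"},"roll":{"type":"number"},"hand":{"type":"number"}}}},"force":{"type":"number"}},"required":["plan"]}

```bash
mkdir -p pics; ls; python3 - <<'E'
from workcell import bot
import cv2,numpy as np
o=bot.get_obs();print(o['time'],o['ee_pos'],o['tcp_rot'],o['opening'],bot.tips_ahead)
for n in ['scene','side']:
    c=bot.camera(n);np.savez(f'{n}0.npz',**c);cv2.imwrite(f'pics/{n}0.png',c['frame'][:,:,::-1]);print(n,c['mtx'].tolist(),(-c['R'].T@c['t']).round(3))
E
```

```text
pics
0.0 [ 0.19259752 -0.51516268  0.40400629] [-1.79925576e+02 -1.11588633e-03  2.04977091e+01] 0.08542793088160477 0.1734
scene [[435.73866051575203, 0.0, 317.71003812458093], [0.0, 435.73866051575203, 204.65338525487766], [0.0, 0.0, 1.0]] [1.246 0.42  0.572]
side [[508.8771184220743, 0.0, 324.61167435425835], [0.0, 508.8771184220743, 198.1252271401565], [0.0, 0.0, 1.0]] [0.215 0.727 0.931]
```

View pics/scene0.png

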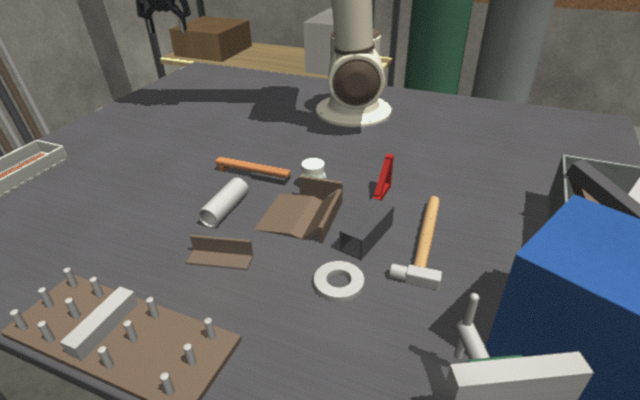

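View pics/side0.png

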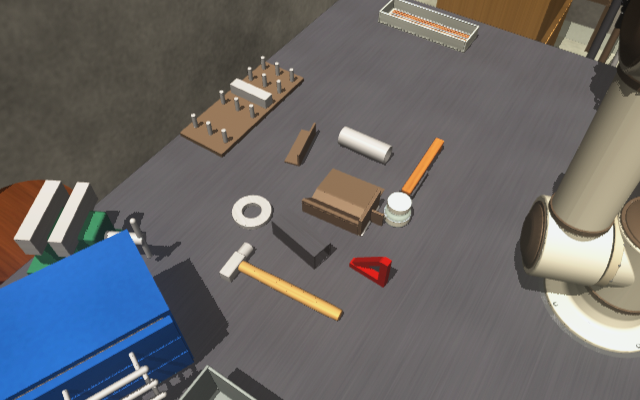

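Scene view: the pipe is at (223,201), the V-block at (300,208) with its stop plate toward the robot, the brush at (253,168), the tin at (313,170) and the angle iron at (220,253). In the side view the pipe is at (365,144), the block at (345,200) and the tin at (398,210). Next I'll build a top-down height map from the depth.

```bash
cat > h.py <<'E'
import numpy as np,cv2
def cloud(c,box=(0.2,0.8,-0.5,0.25)):
    z=c['z_map'];v,u=np.nonzero(z>0);d=z[v,u];K=c['mtx']
    P=np.c_[(u-K[0,2])/K[0,0]*d,(v-K[1,2])/K[1,1]*d,d]
    X=(P-c['t'])@c['R'];m=(X[:,0]>box[0])&(X[:,0]<box[1])&(X[:,1]>box[2])&(X[:,1]<box[3])&(X[:,2]<.12)
    return X[m],c['frame'][v,u][m]
E
python3 - <<'E'
from h import *
im=np.zeros((600,750,3),np.uint8)+60
for n in ['scene','side']:
    X,C=cloud(np.load(n+'0.npz'))
    fl=X[np.abs(X[:,2])<.01];print(n,np.median(fl[:,2]))
    s=np.argsort(X[:,2]);X=X[s]
    for x,y,z in X:
        r=int((0.8-x)*1000);q=int((0.25-y)*1000)
        if z>.004: cv2.rectangle(im,(q,r),(q+1,r+1),cv2.applyColorMap(np.uint8([[min(255,z*4000)]]),cv2.COLORMAP_JET)[0,0].tolist(),-1)
for k in range(0,600,100): cv2.putText(im,'x%.1f'%(.8-k/1000),(0,k+10),0,.4,(255,255,255)); cv2.line(im,(0,k),(750,k),(90,90,90))
for k in range(50,750,100): cv2.putText(im,'y%.1f'%(.25-k/1000),(k,595),0,.4,(255,255,255)); cv2.line(im,(k,0),(k,600),(90,90,90))
cv2.imwrite('pics/top0.png',im)
E
```

```text
scene 0.002065956137919109
side 0.00010949605833777173
```

View pics/top0.png

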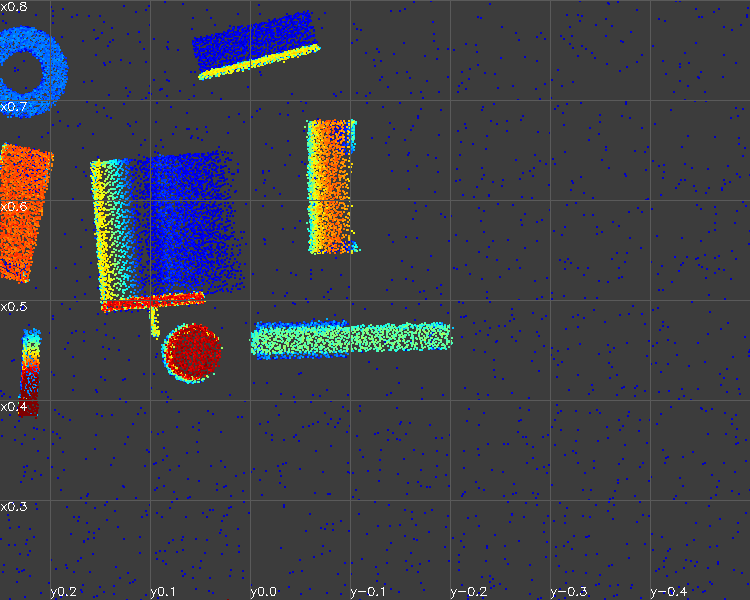

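The height map shows the pipe at about (0.613, -0.078) with its axis near world x. The block has a yaw of about 6°, its stop plate is at x≈0.50, and its V is at larger y. Fitting precisely now.

```bash
cat >> h.py <<'E'
def pipefit(Cs,box):
    # top band of the cylinder: axis by minAreaRect on points above 38 mm, extents along axis
    X=np.vstack([cloud(c,box)[0] for c in Cs]);X=X[(X[:,2]>.012)&(X[:,2]<.065)]
    from scipy.optimize import least_squares
    f=lambda p:np.hypot((X[:,1]-p[0]-(X[:,0]-xm)*np.tan(p[1]))*np.cos(p[1]),X[:,2]-p[2])-.024
    xm=(np.percentile(X[:,0],1)+np.percentile(X[:,0],99))/2
    r=least_squares(f,[X[:,1].mean(),0,.024],loss='soft_l1',f_scale=.002)
    return xm,r.x,np.percentile(X[:,0],[1,99]),len(X),np.abs(r.fun).mean()
def rel(target,yaw=None):
    from workcell import bot
    from scipy.spatial.transform import Rotation as R
    o=bot.get_obs();M=R.from_euler('xyz',o['tcp_rot'],degrees=True)
    d=M.inv().apply(np.array(target)-o['ee_pos']);r=0 if yaw is None else -np.deg2rad((yaw-o['tcp_rot'][2]+180)%360-180)
    return d.round(4),round(r,4)
E
python3 - <<'E'
from h import *
Cs=[np.load(n+'0.npz') for n in ['scene','side']]
for cs in (Cs[:1],Cs[1:],Cs): print('pipe',pipefit(cs,(.52,.70,-.12,-.03)))
for c in Cs:
    X,_=cloud(c,(.47,.68,0.0,.17))
    st=X[(X[:,2]>.052)&(X[:,0]<.53)&(X[:,1]>.04)]
    r=cv2.minAreaRect((st[:,:2]*1000).astype(np.float32));print('stop',r,np.median(st[:,2]))
    bk=X[(X[:,2]>.037)&(X[:,1]>.13)&(X[:,0]>.52)];r=cv2.minAreaRect((bk[:,:2]*1000).astype(np.float32));print('back',r,len(bk),np.polyfit(bk[:,0],bk[:,1],1))
E
```

```text
pipe (np.float64(0.6146802741316122), array([-0.08394533,  0.03414015,  0.02584003]), array([0.5501534 , 0.67920715]), 1122, np.float64(0.0010825685791826325))
pipe (np.float64(0.6129209694524881), array([-0.08377785,  0.01494135,  0.02413335]), array([0.54895601, 0.67688593]), 997, np.float64(0.0015722899670008541))
pipe (np.float64(0.6138001072667743), array([-0.08382461,  0.02611818,  0.02512612]), array([0.54905234, 0.67854787]), 2119, np.float64(0.0014336438119996857))
stop ((485.9416198730469, 95.21617126464844), (38.69639205932617, 101.35796356201172), 4.223113059997559) 0.056942201686620175
back ((579.5536499023438, 147.828857421875), (119.60490417480469, 12.433356285095215), 5.066307544708252) 186 [0.08308531 0.10117517]
stop ((485.1763916015625, 96.9168701171875), (35.445125579833984, 100.58419036865234), 3.123584747314453) 0.05583672562095314
back ((578.3519897460938, 150.16952514648438), (116.93934631347656, 12.413008689880371), 4.920628070831299) 199 [0.07965667 0.10431298]
```

```bash
python3 - <<'E'
from h import *
for n in ['scene','side']:
    X,_=cloud(np.load(n+'0.npz'),(.483,.53,0.04,.155));st=X[X[:,2]>.053]
    print(cv2.minAreaRect((st[:,:2]*1000).astype(np.float32)),np.polyfit(st[:,1],st[:,0],1),len(st))
print(rel((.6155,-.150,.1734+.10),91.5))
E
```

```text
((498.1059265136719, 96.72773742675781), (12.931575775146484, 98.84577941894531), 5.961557388305664) [-0.08234198  0.50774319] 162
((498.1097412109375, 97.80757904052734), (8.680526733398438, 100.48927307128906), 5.096548080444336) [-0.0845779   0.50605341] 140
(array([ 0.524 , -0.1938,  0.1309]), np.float64(-1.2392))
```

>>> drive_tool(plan=[{"dx": 0.524, "dy": -0.194, "dz": 0.131, "roll": -1.239, "hand": 0.085}, {"dx": 0.524, "dy": -0.194, "dz": 0.131, "roll": -1.239, "hand": 0.085}, {"dx": 0.524, "dy": -0.194, "dz": 0.131, "roll": -1.239, "hand": 0.085}, {"dx": 0.524, "dy": -0.194, "dz": 0.131, "roll": -1.239, "hand": 0.085}, {"dx": 0.524, "dy": -0.194, "dz": 0.131, "roll": -1.239, "hand": 0.085}, {"dx": 0.524, "dy": -0.194, "dz": 0.131, "roll": -1.239, "hand": 0.085}, {"dx": 0.524, "dy": -0.194, "dz": 0.131, "roll": -1.239, "hand": 0.085}, {"dx": 0.524, "dy": -0.194, "dz": 0.131, "roll": -1.239, "hand": 0.085}, {"dx": 0.524, "dy": -0.194, "dz": 0.131, "roll": -1.239, "hand": 0.085}, {"dx": 0.524, "dy": -0.194, "dz": 0.131, "roll": -1.239, "hand": 0.085}, {"dx": 0.524, "dy": -0.194, "dz": 0.131, "roll": -1.239, "hand": 0.085}, {"dx": 0.524, "dy": -0.194, "dz": 0.131, "roll": -1.239, "hand": 0.085}, {"dx": 0.524, "dy": -0.194, "dz": 0.131, "roll": -1.239, "hand": 0.085}, {"dx": 0.524, "dy": -0.194, "dz": 0.131, "roll": -1.239, "hand": 0.085}, {"dx": 0.524, "dy": -0.194, "dz": 0.131, "roll": -1.239, "hand": 0.085}, {"dx": 0.524, "dy": -0.194, "dz": 0.131, "roll": -1.239, "hand": 0.085}, {"dx": 0.524, "dy": -0.194, "dz": 0.131, "roll": -1.239, "hand": 0.085}, {"dx": 0.524, "dy": -0.194, "dz": 0.131, "roll": -1.239, "hand": 0.085}])

```text
time: 1.6
ee_pos: [0.6149, -0.1507, 0.274]
tcp_rot: [180.0, 0.0, 91.4]
wrist_force: [0.5, -0.2, -0.0]
opening: 0.0852
```

```bash
python3 - <<'E'
from h import *
from workcell import bot
for n in ['scene','side']:
    c=bot.camera(n)
    z=c['z_map'];v,u=np.nonzero(z>0);d=z[v,u];K=c['mtx']
    X=(np.c_[(u-K[0,2])/K[0,0]*d,(v-K[1,2])/K[1,1]*d,d]-c['t'])@c['R']
    m=(np.abs(X[:,0]-.615)<.08)&(np.abs(X[:,1]+.151)<.04)&(X[:,2]>.06)&(X[:,2]<.16);F=X[m]
    lo=F[F[:,2]<F[:,2].min()+.02]
    print(n,np.percentile(F[:,2],[0,1,3]).round(4),lo.min(0).round(4),lo.max(0).round(4),len(lo))
    if n=='scene': cv2.imwrite('pics/s1.png',cv2.resize(c['frame'][60:300,100:420,::-1],None,fx=2,fy=2))
print(bot.tips_ahead, bot.get_obs()['tcp_rot'])
E
```

```text
scene [0.1143 0.1164 0.1173] [ 0.5578 -0.163   0.1143] [ 0.6715 -0.1379  0.1343] 152
side [0.1137 0.115  0.1165] [ 0.5571 -0.1591  0.1137] [ 0.6694 -0.1342  0.1336] 82
0.1734 [1.79962801e+02 1.48593874e-02 9.14041192e+01]
```

View pics/s1.png

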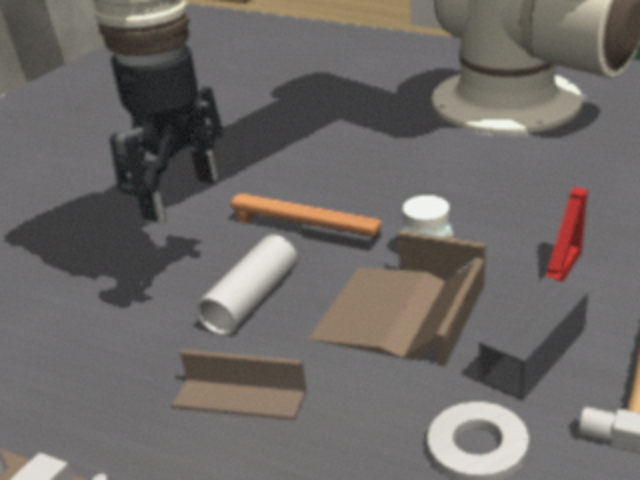

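The fingertips are 0.160 m ahead of the TCP when open (114 mm above the bench at TCP 0.274), so I'll use that value. Lowering the tips to about 10 mm, then starting the push.

>>> drive_tool(plan=[{"dz": 0.03}, {"dz": 0.06}, {"dz": 0.085}, {"dz": 0.1}, {"dz": 0.104}, {"dz": 0.104, "dx": 0.008}, {"dz": 0.104, "dx": 0.016}, {"dz": 0.104, "dx": 0.021}, {"dz": 0.104, "dx": 0.025}, {"dz": 0.104, "dx": 0.028}, {"dz": 0.104, "dx": 0.031}, {"dz": 0.104, "dx": 0.034}, {"dz": 0.104, "dx": 0.037}, {"dz": 0.104, "dx": 0.04}, {"dz": 0.104, "dx": 0.043}, {"dz": 0.104, "dx": 0.046}, {"dz": 0.104, "dx": 0.049}, {"dz": 0.104, "dx": 0.052}])

```text
invalid input at $.plan[0]: expected keys dx, dy, dz, roll, hand
```

```bash
cat >> h.py <<'E'
def look(box,names=('scene','side')):
    from workcell import bot
    for n in names:
        c=bot.camera(n);cv2.imwrite('pics/last_%s.png'%n,c['frame'][:,:,::-1])
        try:
            xm,p,e,k,err=pipefit([c],box);a=np.deg2rad(4.9);d=np.array([xm-.572,p[0]-.1023])
            print(n,'pipe x,y',round(xm,4),p.round(4),e.round(4),k,round(err,4),'block xy',(d@[np.cos(a),np.sin(a)]).round(4),(d@[-np.sin(a),np.cos(a)]).round(4))
        except Exception as ex: print(n,ex)
    o=bot.get_obs();t=o['ee_pos'];d=t[:2]-[.572,.1023];a=np.deg2rad(4.9)
    print(o['time'],t.round(4),o['tcp_rot'].round(1),'tool block xy',(d@[np.cos(a),np.sin(a)]).round(4),(d@[-np.sin(a),np.cos(a)]).round(4),o['wrist_force'].round(1))
E
python3 -c "
from h import *
look((.53,.70,-.085,0.0),('side',))"
```

```text
side pipe x,y 0.6131 [-0.084   0.0224  0.0242] [0.5491 0.677 ] 815 0.0016 block xy 0.025 -0.1891
1.75 [ 0.6149 -0.1509  0.2743] [180.    0.   91.4] tool block xy 0.0212 -0.2559 [-0.4  0.4  0.5]
```

All keys are required in every row.

>>> drive_tool(plan=[{"dx": 0, "dy": 0, "dz": 0.03, "roll": 0, "hand": 0.085}, {"dx": 0, "dy": 0, "dz": 0.06, "roll": 0, "hand": 0.085}, {"dx": 0, "dy": 0, "dz": 0.085, "roll": 0, "hand": 0.085}, {"dx": 0, "dy": 0, "dz": 0.1, "roll": 0, "hand": 0.085}, {"dx": 0, "dy": 0, "dz": 0.104, "roll": 0, "hand": 0.085}, {"dx": 0.008, "dy": 0, "dz": 0.104, "roll": 0, "hand": 0.085}, {"dx": 0.016, "dy": 0, "dz": 0.104, "roll": 0, "hand": 0.085}, {"dx": 0.021, "dy": 0, "dz": 0.104, "roll": 0, "hand": 0.085}, {"dx": 0.025, "dy": 0, "dz": 0.104, "roll": 0, "hand": 0.085}, {"dx": 0.028, "dy": 0, "dz": 0.104, "roll": 0, "hand": 0.085}, {"dx": 0.031, "dy": 0, "dz": 0.104, "roll": 0, "hand": 0.085}, {"dx": 0.034, "dy": 0, "dz": 0.104, "roll": 0, "hand": 0.085}, {"dx": 0.037, "dy": 0, "dz": 0.104, "roll": 0, "hand": 0.085}, {"dx": 0.04, "dy": 0, "dz": 0.104, "roll": 0, "hand": 0.085}, {"dx": 0.043, "dy": 0, "dz": 0.104, "roll": 0, "hand": 0.085}, {"dx": 0.046, "dy": 0, "dz": 0.104, "roll": 0, "hand": 0.085}, {"dx": 0.049, "dy": 0, "dz": 0.104, "roll": 0, "hand": 0.085}, {"dx": 0.052, "dy": 0, "dz": 0.104, "roll": 0, "hand": 0.085}])

```text
time: 3.25
ee_pos: [0.6141, -0.0977, 0.1697]
tcp_rot: [-180.0, -0.0, 91.5]
wrist_force: [0.1, 0.2, -0.4]
opening: 0.085
```

```bash
python3 -c "
from h import *
look((.53,.70,-.085,0.04))"
```

```text
scene pipe x,y 0.6142 [-0.0629  0.0351  0.0259] [0.5496 0.6788] 1139 0.0014 block xy 0.0279 -0.1682
side pipe x,y 0.6129 [-0.0613  0.015   0.0243] [0.5482 0.6775] 1045 0.0021 block xy 0.0267 -0.1664
3.35 [ 0.6141 -0.0975  0.1696] [-180.    -0.    91.5] tool block xy 0.0249 -0.2027 [-0.8  0.   0.3]
```

>>> drive_tool(plan=[{"dx": 0.003, "dy": 0, "dz": 0, "roll": -0.003, "hand": 0.085}, {"dx": 0.006, "dy": 0, "dz": 0, "roll": -0.006, "hand": 0.085}, {"dx": 0.01, "dy": 0, "dz": 0, "roll": -0.01, "hand": 0.085}, {"dx": 0.014, "dy": 0, "dz": 0, "roll": -0.014, "hand": 0.085}, {"dx": 0.018, "dy": 0, "dz": 0, "roll": -0.018, "hand": 0.085}, {"dx": 0.022, "dy": 0, "dz": 0, "roll": -0.022, "hand": 0.085}, {"dx": 0.026, "dy": -0.001, "dz": 0, "roll": -0.026, "hand": 0.085}, {"dx": 0.03, "dy": -0.001, "dz": 0, "roll": -0.03, "hand": 0.085}, {"dx": 0.034, "dy": -0.001, "dz": 0, "roll": -0.034, "hand": 0.085}, {"dx": 0.038, "dy": -0.001, "dz": 0, "roll": -0.038, "hand": 0.085}, {"dx": 0.042, "dy": -0.001, "dz": 0, "roll": -0.042, "hand": 0.085}, {"dx": 0.046, "dy": -0.002, "dz": 0, "roll": -0.046, "hand": 0.085}, {"dx": 0.05, "dy": -0.002, "dz": 0, "roll": -0.05, "hand": 0.085}, {"dx": 0.053, "dy": -0.002, "dz": 0, "roll": -0.055, "hand": 0.085}, {"dx": 0.056, "dy": -0.003, "dz": 0, "roll": -0.06, "hand": 0.085}, {"dx": 0.058, "dy": -0.003, "dz": 0, "roll": -0.06, "hand": 0.085}])

```text
time: 4.68
ee_pos: [0.6095, -0.0397, 0.1696]
tcp_rot: [-180.0, -0.0, 95.0]
wrist_force: [0.4, 0.1, -0.1]
opening: 0.085
```

```bash
python3 -c "
from h import *
look((.53,.70,-.03,0.043))"
```

```text
scene pipe x,y 0.6126 [-0.0021  0.0336  0.0263] [0.5473 0.6778] 1226 0.002 block xy 0.0315 -0.1074
side pipe x,y 0.6106 [-0.001   0.0129  0.0244] [0.5464 0.6747] 1148 0.0024 block xy 0.0296 -0.1062
4.7833 [ 0.6096 -0.0397  0.1697] [-180.    -0.    94.9] tool block xy 0.0253 -0.1447 [-0.2 -0.7  0.4]
```

>>> drive_tool(plan=[{"dx": 0.003, "dy": 0, "dz": 0, "roll": 0, "hand": 0.085}, {"dx": 0.007, "dy": 0, "dz": 0, "roll": 0, "hand": 0.085}, {"dx": 0.011, "dy": 0, "dz": -0.001, "roll": 0, "hand": 0.085}, {"dx": 0.015, "dy": 0, "dz": -0.001, "roll": 0, "hand": 0.085}, {"dx": 0.019, "dy": 0, "dz": -0.002, "roll": 0, "hand": 0.085}, {"dx": 0.023, "dy": 0, "dz": -0.002, "roll": 0, "hand": 0.085}, {"dx": 0.027, "dy": 0, "dz": -0.003, "roll": 0, "hand": 0.085}, {"dx": 0.031, "dy": 0, "dz": -0.003, "roll": 0, "hand": 0.085}, {"dx": 0.035, "dy": 0, "dz": -0.004, "roll": 0, "hand": 0.085}, {"dx": 0.039, "dy": 0, "dz": -0.004, "roll": 0, "hand": 0.085}, {"dx": 0.043, "dy": 0, "dz": -0.005, "roll": 0, "hand": 0.085}, {"dx": 0.047, "dy": 0, "dz": -0.005, "roll": 0, "hand": 0.085}, {"dx": 0.051, "dy": 0, "dz": -0.005, "roll": 0, "hand": 0.085}, {"dx": 0.055, "dy": 0, "dz": -0.005, "roll": 0, "hand": 0.085}, {"dx": 0.059, "dy": 0, "dz": -0.005, "roll": 0, "hand": 0.085}, {"dx": 0.063, "dy": 0, "dz": -0.005, "roll": 0, "hand": 0.085}, {"dx": 0.067, "dy": 0, "dz": -0.005, "roll": 0, "hand": 0.085}, {"dx": 0.07, "dy": 0, "dz": -0.005, "roll": 0, "hand": 0.085}, {"dx": 0.073, "dy": 0, "dz": -0.005, "roll": 0, "hand": 0.085}, {"dx": 0.075, "dy": 0, "dz": -0.005, "roll": 0, "hand": 0.085}])

```text
time: 6.45
ee_pos: [0.6031, 0.0351, 0.1746]
tcp_rot: [-180.0, -0.0, 94.9]
wrist_force: [0.2, -3.0, 1.9]
opening: 0.0851
```

```bash
python3 -c "
from h import *
look((.53,.70,.046,0.115))"
```

```text
scene pipe x,y 0.6063 [0.0702 0.093  0.034 ] [0.5409 0.6716] 1323 0.0016 block xy 0.0314 -0.0349
side pipe x,y 0.6043 [0.0704 0.0695 0.0319] [0.5403 0.6683] 1225 0.0018 block xy 0.0294 -0.0346
6.55 [0.6031 0.0352 0.1745] [-180.   -0.   95.] tool block xy 0.0252 -0.0696 [ 0.2 -0.  -0.1]
```

View pics/last_side.png

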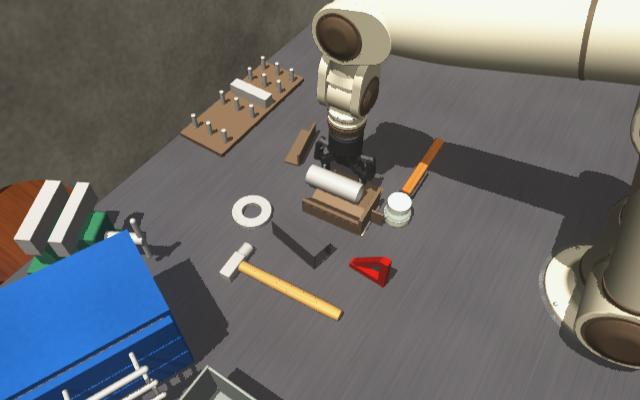

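The side view shows the pipe at (335,183) on the ramp, held square by both fingers just short of the lip. Pushing it slowly over.

>>> drive_tool(plan=[{"dx": 0.002, "dy": 0, "dz": 0, "roll": 0, "hand": 0.085}, {"dx": 0.004, "dy": 0, "dz": 0, "roll": 0, "hand": 0.085}, {"dx": 0.006, "dy": 0, "dz": 0, "roll": 0, "hand": 0.085}, {"dx": 0.008, "dy": 0, "dz": 0, "roll": 0, "hand": 0.085}, {"dx": 0.01, "dy": 0, "dz": 0, "roll": 0, "hand": 0.085}, {"dx": 0.012, "dy": 0, "dz": 0, "roll": 0, "hand": 0.085}, {"dx": 0.014, "dy": 0, "dz": 0, "roll": 0, "hand": 0.085}, {"dx": 0.016, "dy": 0, "dz": 0, "roll": 0, "hand": 0.085}, {"dx": 0.018, "dy": 0, "dz": 0, "roll": 0, "hand": 0.085}, {"dx": 0.02, "dy": 0, "dz": 0, "roll": 0, "hand": 0.085}, {"dx": 0.022, "dy": 0, "dz": 0, "roll": 0, "hand": 0.085}, {"dx": 0.022, "dy": 0, "dz": 0, "roll": 0, "hand": 0.085}, {"dx": 0.022, "dy": 0, "dz": 0, "roll": 0, "hand": 0.085}, {"dx": 0.022, "dy": 0, "dz": 0, "roll": 0, "hand": 0.085}, {"dx": 0.022, "dy": 0, "dz": 0, "roll": 0, "hand": 0.085}, {"dx": 0.022, "dy": 0, "dz": 0, "roll": 0, "hand": 0.085}])

```text
time: 7.88
ee_pos: [0.6013, 0.0565, 0.1747]
tcp_rot: [180.0, -0.0, 94.9]
wrist_force: [0.5, 0.6, 0.4]
opening: 0.0848
```

```bash
python3 -c "
from h import *
look((.53,.70,.065,0.14))"
```

```text
scene pipe x,y 0.6026 [0.1045 0.0731 0.0309] [0.5366 0.6685] 1473 0.0029 block xy 0.0306 -0.0004
side pipe x,y 0.6009 [0.1038 0.0624 0.0291] [0.5366 0.6653] 1392 0.0027 block xy 0.0289 -0.001
7.9833 [0.6013 0.0565 0.1747] [180.    0.   94.9] tool block xy 0.0253 -0.0482 [0.6 0.3 0.6]
```

View pics/last_side.png

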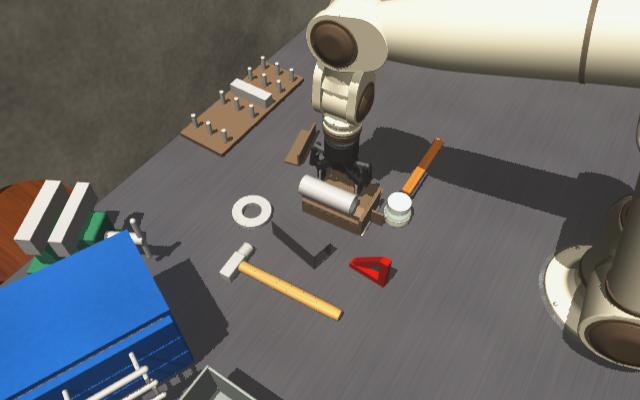

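The pipe is seated: block y≈-0.5 mm, axis height ≈29 mm, yaw matching the block, and block x≈+30 mm, so it has about 35 mm to slide. Next: back off, rise, close the hand, and move off the +x end.

>>> drive_tool(plan=[{"dx": -0.01, "dy": 0, "dz": 0, "roll": 0, "hand": 0.085}, {"dx": -0.02, "dy": 0, "dz": -0.01, "roll": 0, "hand": 0.085}, {"dx": -0.02, "dy": 0, "dz": -0.04, "roll": 0, "hand": 0.085}, {"dx": -0.02, "dy": 0, "dz": -0.07, "roll": 0, "hand": 0.085}, {"dx": -0.02, "dy": 0, "dz": -0.1, "roll": 0, "hand": 0.085}, {"dx": -0.01, "dy": 0.02, "dz": -0.105, "roll": 0, "hand": 0}, {"dx": 0.005, "dy": 0.04, "dz": -0.105, "roll": 0, "hand": 0}, {"dx": 0.02, "dy": 0.06, "dz": -0.105, "roll": 0, "hand": 0}, {"dx": 0.03, "dy": 0.08, "dz": -0.105, "roll": 0, "hand": 0}, {"dx": 0.04, "dy": 0.1, "dz": -0.105, "roll": 0, "hand": 0}, {"dx": 0.04, "dy": 0.1, "dz": -0.105, "roll": 0, "hand": 0}, {"dx": 0.04, "dy": 0.1, "dz": -0.105, "roll": 0, "hand": 0}, {"dx": 0.04, "dy": 0.1, "dz": -0.105, "roll": 0, "hand": 0}, {"dx": 0.04, "dy": 0.1, "dz": -0.105, "roll": 0, "hand": 0}, {"dx": 0.04, "dy": 0.1, "dz": -0.105, "roll": 0, "hand": 0}, {"dx": 0.04, "dy": 0.1, "dz": -0.105, "roll": 0, "hand": 0}, {"dx": 0.04, "dy": 0.1, "dz": -0.105, "roll": 0, "hand": 0}])

```text
time: 9.4
ee_pos: [0.6972, 0.1046, 0.2802]
tcp_rot: [180.0, -0.0, 94.9]
wrist_force: [0.0, 0.3, 0.4]
opening: 0.0001
```

```bash
python3 - <<'E'
from h import *
from workcell import bot
look((.53,.69,.065,0.14))
o=bot.get_obs();T=o['ee_pos'];print(o['opening'])
for n in ['scene','side']:
    c=bot.camera(n);z=c['z_map'];v,u=np.nonzero(z>0);d=z[v,u];K=c['mtx']
    X=(np.c_[(u-K[0,2])/K[0,0]*d,(v-K[1,2])/K[1,1]*d,d]-c['t'])@c['R']
    F=X[(np.abs(X[:,:2]-T[:2]).max(1)<.06)&(X[:,2]>.07)&(X[:,2]<.2)];print(n,np.percentile(F[:,2],[0,1]).round(4))
    for a in (.0,.02,.04,.06):
        s=F[(F[:,2]>F[:,2].min()+a)&(F[:,2]<F[:,2].min()+a+.02)];print(a,(s.min(0)-T).round(3)[:2],(s.max(0)-T).round(3)[:2],len(s))
cv2.imwrite('pics/s5.png',cv2.resize(bot.camera('scene')['frame'][60:300,180:500,::-1],None,fx=2,fy=2))
E
```

```text
scene pipe x,y 0.6023 [0.105  0.0851 0.0307] [0.5362 0.6684] 1375 0.0018 block xy 0.0304 0.0001
side pipe x,y 0.6007 [0.1044 0.071  0.0286] [0.5369 0.6646] 1302 0.0016 block xy 0.0288 -0.0004
9.5 [0.6973 0.1048 0.28  ] [180.   -0.   94.9] tool block xy 0.1251 -0.0082 [ 0.  -0.3  0.2]
-0.00013656870611468725
scene [0.1086 0.1102]
0.0 [-0.008 -0.011] [0.015 0.012] 101
0.02 [-0.014 -0.011] [0.014 0.012] 109
0.04 [-0.042 -0.008] [0.04  0.016] 175
0.06 [-0.055 -0.009] [0.056 0.019] 275
side [0.1077 0.1122]
0.0 [-0.016 -0.006] [0.012 0.013] 67
0.02 [-0.016 -0.006] [0.012 0.014] 70
0.04 [-0.039 -0.013] [0.038 0.016] 188
0.06 [-0.057 -0.011] [0.053 0.02 ] 234
```

View pics/s5.png

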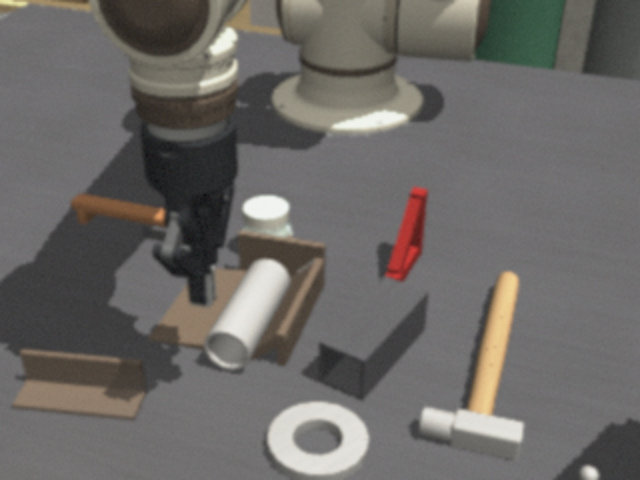

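The picture shows the pipe lying in the V and the closed hand above and beside its +x end. The knuckles spread ±40 mm along tool y from 40 mm above the tips and would foul the pipe. I'll turn the tool 90° so they lie across the V.

```bash
python3 -c "
from workcell import bot
print(bot.get_obs()['q'])"
```

```text
[8.56237524e+00 2.61617545e+01 2.20263806e+01 8.58621321e+01
 2.43830957e-05 9.36340361e+01]
```

>>> drive_tool(plan=[{"dx": 0, "dy": 0, "dz": 0, "roll": -0.12, "hand": 0}, {"dx": 0, "dy": 0, "dz": 0, "roll": -0.24, "hand": 0}, {"dx": 0, "dy": 0, "dz": 0, "roll": -0.36, "hand": 0}, {"dx": 0, "dy": 0, "dz": 0, "roll": -0.48, "hand": 0}, {"dx": 0, "dy": 0, "dz": 0, "roll": -0.6, "hand": 0}, {"dx": 0, "dy": 0, "dz": 0, "roll": -0.72, "hand": 0}, {"dx": 0, "dy": 0, "dz": 0, "roll": -0.84, "hand": 0}, {"dx": 0, "dy": 0, "dz": 0, "roll": -0.96, "hand": 0}, {"dx": 0, "dy": 0, "dz": 0, "roll": -1.08, "hand": 0}, {"dx": 0, "dy": 0, "dz": 0, "roll": -1.2, "hand": 0}, {"dx": 0, "dy": 0, "dz": 0, "roll": -1.32, "hand": 0}, {"dx": 0, "dy": 0, "dz": 0, "roll": -1.44, "hand": 0}, {"dx": 0, "dy": 0, "dz": 0, "roll": -1.571, "hand": 0}, {"dx": 0, "dy": 0, "dz": 0.02, "roll": -1.571, "hand": 0}, {"dx": 0, "dy": 0, "dz": 0.045, "roll": -1.571, "hand": 0}, {"dx": 0, "dy": 0, "dz": 0.07, "roll": -1.571, "hand": 0}, {"dx": 0, "dy": 0, "dz": 0.083, "roll": -1.571, "hand": 0}, {"dx": 0, "dy": 0, "dz": 0.088, "roll": -1.571, "hand": 0}, {"dx": 0, "dy": 0, "dz": 0.088, "roll": -1.571, "hand": 0}])

```text
time: 11.23
ee_pos: [0.6972, 0.105, 0.1906]
tcp_rot: [-180.0, -0.1, -175.1]
wrist_force: [0.0, -0.1, -0.0]
opening: -0.0001
```

```bash
python3 - <<'E'
from h import *
from workcell import bot
look((.53,.675,.065,0.14))
cv2.imwrite('pics/s6.png',cv2.resize(cv2.imread('pics/last_scene.png')[140:280,220:400],None,fx=4,fy=4))
E
```

```text
scene pipe x,y 0.6004 [0.1046 0.0723 0.0304] [0.5351 0.6657] 765 0.0021 block xy 0.0285 -0.0001
side pipe x,y 0.6007 [0.1043 0.072  0.0287] [0.5366 0.6647] 1301 0.0017 block xy 0.0287 -0.0005
11.3333 [0.6979 0.1051 0.1931] [ 1.800e+02  1.000e-01 -1.751e+02] tool block xy 0.1257 -0.008 [-0.5  1.   1. ]
```

View pics/s6.png

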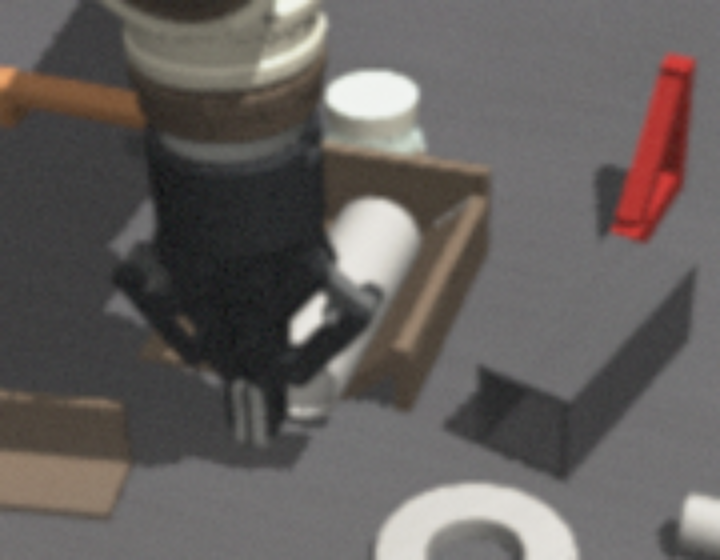

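The finger stands clear in front of the pipe's +x end, slightly to its -y side. Pushing along the V.

>>> drive_tool(plan=[{"dx": 0.004, "dy": 0, "dz": 0, "roll": 0, "hand": 0}, {"dx": 0.009, "dy": 0, "dz": 0, "roll": 0, "hand": 0}, {"dx": 0.013, "dy": 0, "dz": 0, "roll": 0, "hand": 0}, {"dx": 0.016, "dy": 0, "dz": 0, "roll": 0, "hand": 0}, {"dx": 0.018, "dy": 0, "dz": 0, "roll": 0, "hand": 0}, {"dx": 0.02, "dy": 0, "dz": 0, "roll": 0, "hand": 0}, {"dx": 0.022, "dy": 0, "dz": 0, "roll": 0, "hand": 0}, {"dx": 0.024, "dy": 0, "dz": 0, "roll": 0, "hand": 0}, {"dx": 0.026, "dy": 0, "dz": 0, "roll": 0, "hand": 0}, {"dx": 0.028, "dy": 0, "dz": 0, "roll": 0, "hand": 0}, {"dx": 0.03, "dy": 0, "dz": 0, "roll": 0, "hand": 0}, {"dx": 0.032, "dy": 0, "dz": 0, "roll": 0, "hand": 0}, {"dx": 0.034, "dy": 0, "dz": 0, "roll": 0, "hand": 0}, {"dx": 0.036, "dy": 0, "dz": 0, "roll": 0, "hand": 0}, {"dx": 0.038, "dy": 0, "dz": 0, "roll": 0, "hand": 0}, {"dx": 0.04, "dy": 0, "dz": 0, "roll": 0, "hand": 0}, {"dx": 0.042, "dy": 0, "dz": 0, "roll": 0, "hand": 0}])

```text
time: 12.75
ee_pos: [0.6555, 0.1014, 0.1917]
tcp_rot: [180.0, 0.0, -175.1]
wrist_force: [4.7, 0.8, 3.1]
opening: -0.0002
```

```bash
python3 -c "
from h import *
look((.508,.64,.065,0.14),('side',))"
```

```text
side pipe x,y 0.5761 [0.1024 0.0788 0.0286] [0.5136 0.6386] 1315 0.0017 block xy 0.0041 -0.0002
12.8 [0.6552 0.1014 0.1916] [-180.    -0.  -175.1] tool block xy 0.0828 -0.008 [ 2.2 -0.9  2.1]
```

>>> drive_tool(plan=[{"dx": 0.002, "dy": 0, "dz": 0, "roll": 0, "hand": 0}, {"dx": 0.004, "dy": 0, "dz": 0, "roll": 0, "hand": 0}, {"dx": 0.006, "dy": 0, "dz": 0, "roll": 0, "hand": 0}, {"dx": 0.007, "dy": 0, "dz": 0, "roll": 0, "hand": 0}, {"dx": 0.008, "dy": 0, "dz": 0, "roll": 0, "hand": 0}, {"dx": 0.009, "dy": 0, "dz": 0, "roll": 0, "hand": 0}, {"dx": 0.01, "dy": 0, "dz": 0, "roll": 0, "hand": 0}])

```text
time: 13.38
ee_pos: [0.6456, 0.1005, 0.1916]
tcp_rot: [180.0, -0.0, -175.1]
wrist_force: [4.0, 0.9, 2.0]
opening: 0.0002
```

>>> drive_tool(plan=[{"dx": 0.0005, "dy": 0, "dz": 0, "roll": 0, "hand": 0}, {"dx": 0.001, "dy": 0, "dz": 0, "roll": 0, "hand": 0}])

```text
time: 13.55
ee_pos: [0.6446, 0.1005, 0.1916]
tcp_rot: [180.0, -0.0, -175.1]
wrist_force: [4.5, 0.7, 1.8]
opening: -0.0
```

>>> drive_tool(plan=[{"dx": 0.0005, "dy": 0, "dz": 0, "roll": 0, "hand": 0}, {"dx": 0.001, "dy": 0, "dz": 0, "roll": 0, "hand": 0}])

```text
time: 13.72
ee_pos: [0.6439, 0.1004, 0.1916]
tcp_rot: [180.0, 0.0, -175.1]
wrist_force: [7.5, 1.0, -0.8]
opening: 0.0002
```

Force is just starting to rise, so I'll creep on.

>>> drive_tool(plan=[{"dx": 0.0005, "dy": 0, "dz": 0, "roll": 0, "hand": 0}, {"dx": 0.001, "dy": 0, "dz": 0, "roll": 0, "hand": 0}])

```text
time: 13.88
ee_pos: [0.6435, 0.1004, 0.1917]
tcp_rot: [180.0, 0.2, -175.1]
wrist_force: [13.1, 1.5, -2.2]
opening: -0.0001
```

```bash
python3 -c "
from h import *
look((.508,.632,.065,0.14),('side',))"
```

```text
side pipe x,y 0.5698 [0.1017 0.076  0.0287] [0.5094 0.6302] 1241 0.0018 block xy -0.0023 -0.0004
13.9333 [0.6435 0.1003 0.1917] [-180.     0.2 -175.1] tool block xy 0.0711 -0.0081 [12.1  2.1 -2.3]
```

The force rose to 13 N with the tool at block x = 71 mm, exactly where the seated contact should be. Retreating and checking.

>>> drive_tool(plan=[{"dx": -0.003, "dy": 0, "dz": 0, "roll": 0, "hand": 0}, {"dx": -0.012, "dy": 0, "dz": 0, "roll": 0, "hand": 0}, {"dx": -0.025, "dy": 0, "dz": 0, "roll": 0, "hand": 0}, {"dx": -0.04, "dy": 0, "dz": 0, "roll": 0, "hand": 0}, {"dx": -0.045, "dy": 0, "dz": -0.02, "roll": 0, "hand": 0}, {"dx": -0.045, "dy": 0, "dz": -0.06, "roll": 0, "hand": 0}, {"dx": -0.045, "dy": 0, "dz": -0.1, "roll": 0, "hand": 0}, {"dx": -0.045, "dy": -0.04, "dz": -0.13, "roll": 0, "hand": 0}, {"dx": -0.045, "dy": -0.08, "dz": -0.15, "roll": 0, "hand": 0}, {"dx": -0.045, "dy": -0.12, "dz": -0.15, "roll": 0, "hand": 0}, {"dx": -0.045, "dy": -0.15, "dz": -0.15, "roll": 0, "hand": 0}, {"dx": -0.045, "dy": -0.15, "dz": -0.15, "roll": 0, "hand": 0}])

```text
time: 14.93
ee_pos: [0.7001, -0.0516, 0.3414]
tcp_rot: [-179.9, -0.1, -175.4]
wrist_force: [0.6, -0.4, 0.3]
opening: 0.0004
```

```bash
python3 - <<'E'
from h import *
look((.506,.65,.065,0.135))
a=cv2.imread('pics/last_scene.png')[130:290,180:420];b=cv2.imread('pics/last_side.png')[110:270,260:500]
cv2.imwrite('pics/f.png',cv2.resize(np.vstack([a,b]),None,fx=1.8,fy=1.8))
for n in ['scene','side']:
    d=cv2.absdiff(cv2.imread('pics/%s0.png'%n),cv2.imread('pics/last_%s.png'%n)).max(2)
E
```

```text
scene pipe x,y 0.5733 [0.1024 0.0918 0.0308] [0.5079 0.6386] 1238 0.0016 block xy 0.0013 -0.0
side pipe x,y 0.5692 [0.1016 0.0834 0.0286] [0.5074 0.6311] 1231 0.0015 block xy -0.0028 -0.0004
15.0333 [ 0.7001 -0.0471  0.3406] [ 180.    -0.2 -175.2] tool block xy 0.1149 -0.1598 [0.3 1.  0.1]
```

View pics/f.png

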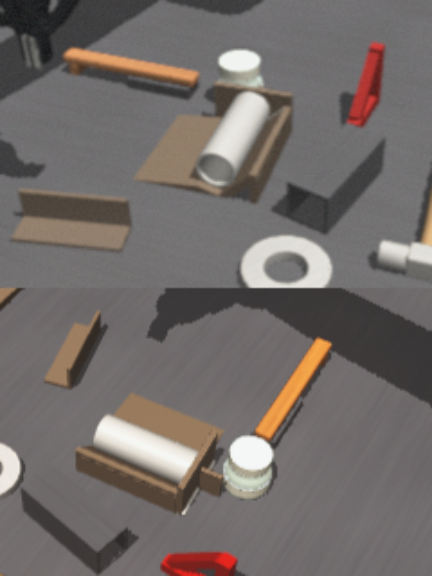

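```bash
python3 - <<'E'
from h import *
from workcell import bot
a=np.deg2rad(4.9)
for n in ['scene','side']:
    X,_=cloud(bot.camera(n),(.48,.66,.06,.14));d=X[:,:2]-[.572,.1023]
    bx=d@[np.cos(a),np.sin(a)];by=d@[-np.sin(a),np.cos(a)]
    m=(np.abs(by)<.012)&(X[:,2]>.045)
    h,e=np.histogram(bx[m],np.arange(-.085,.08,.005));print(n,np.percentile(bx[m&(bx>-.06)],[99,100]).round(4),h)
o=bot.get_obs();print(o['time'],o['wrist_force'])
E
```

```text
scene [0.0598 0.0612] [ 1  6 29 20 11 16 15 15 13 17 13 16 11 20 14 14 20 16 15 19 15 16 21 15
 17 22 15 16 32  4  0  0]
side [0.0588 0.06  ] [ 0 22 22 15 19 22 21 19 21 16 24 19 22 17 18 18 20 16 19 18 23 19 20 20
 18 19 21 14 19  1  0  0]
15.1333 [-0.08513219  0.25380101  0.22735175]
```

The top line of the pipe ends at block x = 60 mm in both views, which is the seated value, so I'm handing in.

```bash
python3 -c "
from workcell import bot
bot.job_done()"
```

```text
the job is handed in; nothing more can be done
```

The pipe is lying in the V-block with its end against the stop plate, and I handed the job in just after 15.1 s of the 56 s allowed. With the fingers open, I rolled it along the bench, up the ramp and over the lip. Then, with the fingers closed, I pushed on its +x end to slide it along the V.

**Last checks**
- **Position in the V:** the pipe's axis is within 0.5 mm across of its seat. The side camera puts its height at 28.6 mm, and its angle agrees with the V to about 0.01 rad.
- **End at the stop:** the pipe's outer end is at block x ≈ 60 mm in both views, which is the seated position. The push force also rose to 13 N where contact with the stop was expected.
- **Robot and bystanders:** the arm was well clear of everything. The bystanders look unmoved in the last picture (the hammer was only partly in it), but I did not measure their positions.

**Disagreements**
- The scene camera reads heights about 2 mm high (30.8 mm against 28.6 mm).
- Its fit of the pipe's centre along the V was also about 4 mm off the side camera's (+1.3 mm against -2.8 mm, seat at -5 mm). I attributed this to nearby points of the block and relied on the end check above instead.

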